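# Free and level the pouring stage

### The job

Draw the red transit sleeve off the open end of the levelling stage's lock rod and stand it upright on the worktop, clear of the stage. Then turn the stage's two black screws until the bubble in the round vial rests wholly inside the black ring. Leave the brown vial, the petri dish and the white bottle round the stage where they are.

Things in the scene. Friction and masses are not known exactly. Their poses are not given: they have to be found in the camera images.
- stage: the levelling stage, fixed: grey base 180 (x) by 190 mm (y), grey metal plate of that size on it, top about 42 mm up. Origin: base centre, on the worktop; z up, x to its rear, y to its left. Fixed rear foot at (70, 0) mm, front screws at (-50, +70) and (-50, -70) mm. The lock rod's bracket stands on a lug at its left (x -2 to 72, y to 160 mm, 16 mm high)
- rod_tip (a point): centre of the open end of the steel lock rod: 10 mm thick, level, 62 mm over the worktop, along the stage's x at y = +145 mm. Its rear end is fixed in the bracket 83 mm behind this point; the open end points to the stage's -x (towards the robot). Only bare worktop lies in front of and below the tip
- sleeve_center (a point): centre (half-way up) of the red transit sleeve, a loose plastic block 30 (x, along the rod) by 24 (y) by 36 mm tall, about 50 g, white line on top. A 14 mm square bore runs through it along x, its axis 6 mm above this centre; it hangs on the rod with 2 mm of play each side. Grip it from above across its 24 mm
- screw_left_grip (a point): grip point on the upright axis of the left screw's round black knob, 34 mm in diameter, 26 mm high (10 mm above this point, 16 mm below it). The plate may rise to 29 mm below it. Clockwise from above raises the plate here 3.5 mm per rad and moves the bubble 10 mm per rad along (-0.50, +0.86) of the stage's x, y; counter-clockwise the reverse
- screw_right_grip (a point): the same for the right screw: clockwise from above moves the bubble 10 mm per rad along (-0.50, -0.86) of the stage's x, y. Each knob turns in place, 1.9 rad either side of its level setting, needs 0.05 N m and stays where it is left. (The right knob leans up to 3 degrees with the plate.) At the start each needs about 0.5 to 1.5 rad clockwise
- vial_center (a point): centre of the round bubble vial on the plate, at the height of the bubble: black housing 60 mm in diameter, 9 mm high, green face 50 mm in diameter with a black ring round its centre, 15 mm in inner diameter
- bubble (a point): centre of the pale bubble, 9 mm in diameter, in the vial; it goes to the high side and takes about 1 s to come to rest after the plate has moved. The two screws' effects add; the bubble stops 14 mm from the vial's centre in the stage's x or y at the most
- amber_vial: bystander: small brown vial with white cap, 23 mm in diameter, 46 mm tall, upright; origin at the centre of its underside
- petri_dish: bystander: lidded petri dish, 61 mm in diameter, 15 mm high; origin at the centre of its underside
- white_bottle: bystander: small white bottle, 35 mm in diameter, 66 mm tall, behind the stage; origin at the centre of its underside
Things that resemble listed ones, but are neither listed nor needed, are in the scene too. What is shaped like the part that bears sleeve_center but purple is not meant.

How it is judged:
By the outcome, as a careful person would: the job done as asked, in the order asked, and still so for the second after the job is handed in, with the robot touching nothing.
It also fails if it takes over 64 s, if anything falls off the work surface, if the arm or the gripper's body presses on something with over 40 N, if the wrist force passes 120 N, or if a joint passes its speed limit or range.

### The arm

A 6-joint arm with a two-finger parallel gripper is mounted at the origin on a cart in front of the work surface, level with it; the furniture and walls round the work are solid. World frame = base frame: x ahead of the robot, y to its left, z up, the work surface at z = 0. Lengths are in m, angles in rad, forces in N, time in s.
With the tool pointing down it reaches from about 0.375 to 0.75 m from the base axis. Payload 9 kg.
Tool frame: the origin (TCP) lies at the very end of the fingers, on their centre line; the grasp point (between the pads) lies manip.grip_depth behind it (manip.grip_depth is the distance from the TCP to the grasp point, in m); z points along the fingers, y is the line along which they close (so a half turn about z gives the same grasp; the last joint's range is limited). The gripper opens to 85 mm and grips with 20 to 120 N. Pads are 22 mm wide; open, the fingers measure 114 mm over their backs; the gripper's body (76 mm by 85 mm) begins 54 mm behind the grasp point. The pads swing forward as they close: fully open they stand 13 mm farther back than shut.
Start: joints at [0.996, 0.104, 0.097, 1.564, 0, 1.353], TCP at [0.21, 0.562, 0.231] pointing down, gripper open.
Joint ranges: [-2.99, 2.99], [-0.84, 1.86], [-1.1, 1.16], [-1.84, 2.11], [-1.51, 1.56], [-3.14, 3.14]. Speed limits (rad/s): [2.22, 2.22, 2.57, 3.14, 3.14, 3.14].

### API

Orientations are given as a unit quaternion [w, x, y, z].
In Python, from station import manip, cams gives the robot as it stands.
- The arm moves only by the shell command python3 -m pendant 'ROWS' [FORCE]. ROWS is JSON, a list that holds one entry, the list of rows, each a list of 7 numbers: the opening, from -1 (shut) to 1 (fully open), then the shift along the tool's x, y, z in mm, then the turn, a rotation vector about the tool's x, y, z in degrees. In form: [[[jaw, tx, ty, tz, rx, ry, rz], ...]]. A call has 1 to 20 rows; each row is the pose to reach, as a shift and turn from the pose commanded when the call began, along the tool's axes at that moment; what a row does not reach only later rows make up. A row lasts 1/10 s, in which the tool goes at most 50 mm and 8.59 degrees, less where a joint would pass 70% of its speed; a pose out of reach is approached as far as the arm can. A call with a gripper value outside its range is refused whole. The fingers move at their own pace and stop on an object; FORCE is the grip in N (left out, the last holds). Time passes only in rows, so rows that repeat a pose let the fingers close. It gives the time, the measured TCP pose, the force, the opening and the grip force at its end, in the units of the state.
- manip.sense(): the state, without advancing time (a new reading comes with each control period).
- cams.grab_frame(name): name is "scene" or "side" or "wrist"; returns the picture (400x640x3 uint8, red, green, blue); there is no depth.
- cams.camera_model(name): a dict with "fx", "fy", "cx", "cy" (pixels), "R" (3x3) and "t" (3): a world point X has camera coordinates R X + t; the wrist camera has in their place "tool_from_camera" (4x4, takes a point from camera to tool coordinates, whose origin is the TCP and whose axes are the flange's). Camera axes: x right, y down, z forward; pixel columns grow to the right and rows downward; lengths in m; the calibration is good to about 2 mm. A picture is of the moment at which its call begins: read the wrist's pose just before it. camera_model takes no time and is no camera call.
- manip.sign_off(): hands the job in; it is judged then, once.
Trained networks look in the newest picture that a camera, given by its name, has taken for a name from the list of things; names that differ only in an ending like _2 or _b are one class to them, and where a whole thing is asked for, a point or a joint stands for the part that bears it (a point fixed in the world has none). Each returns a list of dicts, best first, with "confidence" (0 to 1); they miss things now and then, are a little off and sometimes report something else, mostly with a low value. They report only what shows in the picture. A call takes as long as a camera call. They do not tell look-alikes from the thing itself.
- cams.recognise(camera, target): "point" ([x, y, z] in m, in the coordinates of the camera as it stood for that picture, good to about 4 mm: the middle of the surface that is visible of it).
- cams.masks_of(camera, target): "pixels" (400x640 bool, what is visible of it).
The state is a dict: "time": time; "joint_pos": joint angles; "dq": joint speeds; "joint_efforts": joint torques, N m; "tcp_pos": TCP position; "tool_rot": TCP orientation; "ft_force": force on the tool from outside, world axes, zero at the start; "moment": the same for the moment, N m; "gripper_width": opening from 0.0 (shut) to 1.0 (fully open); "finger_force": force on a finger pad.
Only numpy, scipy, OpenCV 4.12 (cv2) and the standard library are available. Lean on these libraries where they do the work, as an engineer would, in place of code of your own. Each camera call takes 0.05 s, during which the arm holds its last target. There are 200 camera calls.

## Working session

There is one attempt and no reset: what is moved stays moved. The work goes in short steps, Python scripts to look and compute and a shell command to move; the robot and the scene stay as the last step left them, time stands still between calls to the robot, and variables do not carry over. Pictures are saved under pics/ and viewed, at most 10 in all, crops included, and the job is handed in when it is done.

```bash
mkdir -p pics; ls; cat > h.py <<'E'
import numpy as np, cv2, json
from station import manip, cams
from scipy.spatial.transform import Rotation as R
def tool():
    s=manip.sense(); q=s["tool_rot"]; T=np.eye(4)
    T[:3,:3]=R.from_quat([q[1],q[2],q[3],q[0]]).as_matrix(); T[:3,3]=s["tcp_pos"]; return T
def w2c(name,T=None):
    m=cams.camera_model(name)
    if name=="wrist":
        C=T@np.array(m["tool_from_camera"]); C=np.linalg.inv(C); return C,m
    C=np.eye(4); C[:3,:3]=m["R"]; C[:3,3]=m["t"]; return C,m
def c2w(name,p,T=None):
    C,m=w2c(name,T); return (np.linalg.inv(C)@np.r_[p,1])[:3]
def proj(name,X,T=None):
    C,m=w2c(name,T); p=(C@np.r_[X,1])[:3]; return np.array([m["fx"]*p[0]/p[2]+m["cx"],m["fy"]*p[1]/p[2]+m["cy"]])
def onplane(name,uv,z,T=None):
    C,m=w2c(name,T); Ci=np.linalg.inv(C); d=Ci[:3,:3]@np.array([(uv[0]-m["cx"])/m["fx"],(uv[1]-m["cy"])/m["fy"],1]); o=Ci[:3,3]
    return o+d*(z-o[2])/d[2]
def save(im,n): cv2.imwrite("pics/"+n,cv2.cvtColor(im,cv2.COLOR_RGB2BGR))
E
python3 - <<'E'
from h import *
print(manip.sense(), manip.grip_depth)
for n in ["scene","side","wrist"]:
    T=tool(); im=cams.grab_frame(n); save(im,n+"0.png")
    if n=="side": continue
    for t in ["stage","sleeve_center","screw_left_grip","screw_right_grip","vial_center","bubble","amber_vial","petri_dish","white_bottle"]:
        for r in cams.recognise(n,t)[:3]:
            w=c2w(n,r["point"],T); print(n,t,round(r["confidence"],2),w.round(3),proj(n,w,T).round())
E
```

```text
pics
{'time': 0.0, 'joint_pos': array([ 9.96270874e-01,  1.04701570e-01,  9.64212541e-02,  1.56390403e+00,
       -6.23763694e-06,  1.35313518e+00]), 'dq': array([-6.98853420e-04,  1.86081724e-03, -3.96549101e-05,  1.39858495e-03,
       -1.04376374e-03, -1.50685694e-04]), 'joint_efforts': array([-7.21653814e-04, -5.56922615e+01,  5.03653443e+01,  1.65787287e-02,
       -2.67471441e-04,  4.18988066e-06]), 'tcp_pos': array([0.20937684, 0.56190477, 0.23049458]), 'tool_rot': array([-2.64883228e-04,  1.77486793e-01,  9.84122938e-01, -6.41478981e-04]), 'ft_force': array([ 0.17178464, -0.45878971,  0.32080235]), 'moment': array([ 0.05658446, -0.01018445, -0.00430104]), 'finger_force': 0.0, 'gripper_width': 0.9989234744537897} 0.0187
scene stage 0.78 [ 0.501 -0.303  0.038] [309. 209.]
scene sleeve_center 0.7 [ 0.53  -0.171  0.059] [265. 179.]
scene sleeve_center 0.55 [ 0.385 -0.153  0.026] [227. 227.]
scene sleeve_center 0.51 [ 0.661 -0.169  0.025] [290. 158.]
scene screw_left_grip 0.71 [ 0.465 -0.24   0.09 ] [275. 195.]
scene screw_right_grip 0.67 [ 0.443 -0.367  0.091] [324. 219.]
scene vial_center 0.9 [ 0.506 -0.312  0.04 ] [313. 208.]
scene amber_vial 0.46 [ 0.429 -0.556  0.032] [407. 272.]
scene petri_dish 0.69 [ 0.272 -0.377  0.016] [292. 308.]
scene petri_dish 0.48 [ 0.528 -0.172  0.062] [265. 179.]
scene white_bottle 0.53 [ 0.719 -0.306  0.04 ] [346. 154.]
```

```bash
python3 -c "
import cv2,numpy as np
a=[cv2.imread('pics/%s0.png'%n) for n in ['scene','side','wrist']]
cv2.imwrite('pics/all0.png',cv2.resize(np.vstack([np.hstack(a[:2]),np.hstack([a[2],a[2]*0])]),(800,500),interpolation=cv2.INTER_AREA))"
```

```text
(no output)
```

View pics/scene0.png

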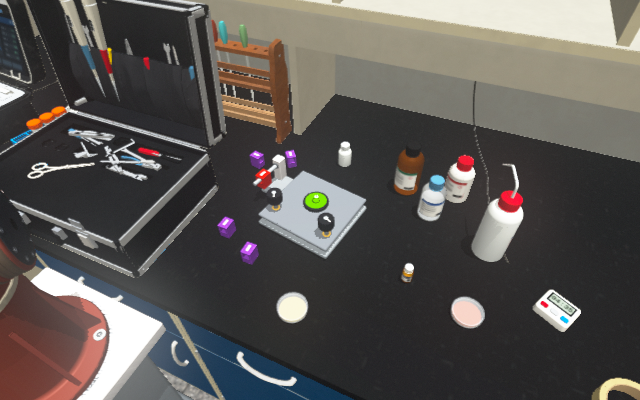

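The red sleeve is at (264,179), and the purple look-alikes at (257,158), (291,158), (227,226) and (249,252) are not meant. The knobs are at (275,195) and (326,222), the vial at (316,201). I'll check the tool case before swinging the arm across.

View pics/side0.png

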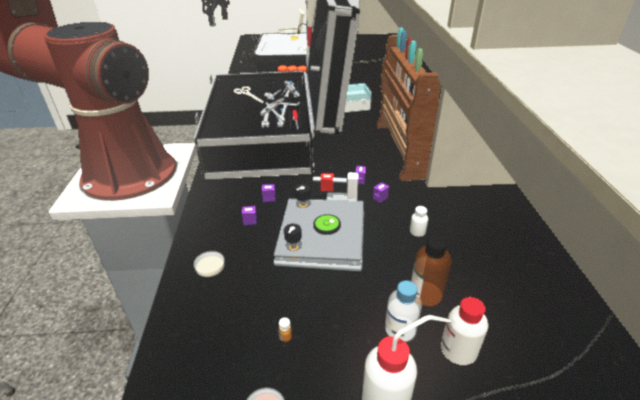

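```bash
python3 - <<'E'
from h import *
np.set_printoptions(suppress=True,precision=3)
print(cams.camera_model("wrist"))
for uv,z in [((135,275),.1),((215,160),.1),((220,140),.1),((225,140),.0),((70,105),.1),((0,190),.1),((270,135),0),((257,158),.03),((227,226),.03),((249,252),.03)]: print(uv,onplane("scene",uv,z).round(3))
C,m=w2c("scene");print(np.linalg.inv(C)[:3,3]); C,m=w2c("side");print(np.linalg.inv(C)[:3,3])
print(tool())
E
```

```text
{'fx': 354.9559971157632, 'fy': 354.9559971157632, 'cx': 320.4583752598535, 'cy': 204.19851478559403, 'tool_from_camera': array([[-0.002, -0.964, -0.266,  0.067],
       [ 1.   , -0.002, -0.   ,  0.   ],
       [ 0.   , -0.266,  0.964, -0.143],
       [ 0.   ,  0.   ,  0.   ,  1.   ]])}
(135, 275) [ 0.174 -0.114  0.1  ]
(215, 160) [ 0.503 -0.055  0.1  ]
(220, 140) [ 0.575 -0.019  0.1  ]
(225, 140) [0.685 0.064 0.   ]
(70, 105) [0.54  0.471 0.1  ]
(0, 190) [0.223 0.323 0.1  ]
(270, 135) [ 0.761 -0.046  0.   ]
(257, 158) [ 0.621 -0.089  0.03 ]
(227, 226) [ 0.386 -0.153  0.03 ]
(249, 252) [ 0.344 -0.238  0.03 ]
[-0.042 -0.59   0.688]
[ 0.477 -0.997  0.629]
[[-0.937  0.349  0.     0.21 ]
 [ 0.349  0.937  0.     0.562]
 [-0.     0.    -1.     0.231]
 [ 0.     0.     0.     1.   ]]
```

```bash
python3 - <<'E'
from h import *
T=tool(); p0=T[:3,3]
a=np.radians(np.r_[[69.6]*4,np.linspace(64,-29,14)]); r=np.r_[.56,.51,.46,.42,[.42]*12,.46,.52]; z=np.r_[.25,.27,.29,.30,[.30]*12,.29,.27]
for A,r_,z_ in zip(a,r,z):
    print((T[:3,:3].T@(np.array([r_*np.cos(A),r_*np.sin(A),z_])-p0)*1000).round())
E
```

```text
[  0. -40. -19.]
[  0. -90. -39.]
[   0. -140.  -59.]
[   0. -180.  -69.]
[ -41. -182.  -69.]
[ -92. -190.  -69.]
[-143. -205.  -69.]
[-191. -226.  -69.]
[-236. -253.  -69.]
[-277. -285.  -69.]
[-314. -322.  -69.]
[-347. -363.  -69.]
[-374. -408.  -69.]
[-395. -456.  -69.]
[-409. -506.  -69.]
[-418. -558.  -69.]
[-460. -611.  -59.]
[-514. -677.  -39.]
```

```bash
python3 -m pendant '[[[1,0,-40,-20,0,0,0],[1,0,-85,-40,0,0,0],[1,0,-130,-60,0,0,0],[1,0,-175,-69,0,0,0],[1,-41,-182,-69,0,0,0],[1,-90,-190,-69,0,0,0],[1,-138,-204,-69,0,0,0],[1,-185,-223,-69,0,0,0],[1,-230,-250,-69,0,0,0],[1,-270,-280,-69,0,0,0],[1,-307,-314,-69,0,0,0],[1,-340,-352,-69,0,0,0],[1,-367,-394,-69,0,0,0],[1,-390,-440,-69,0,0,0],[1,-405,-487,-69,0,0,-2],[1,-416,-535,-69,0,0,-4],[1,-440,-580,-62,0,0,-6],[1,-470,-620,-52,0,0,-8],[1,-500,-660,-42,0,0,-10],[1,-514,-677,-39,0,0,-10]]]'
python3 - <<'E'
from h import *
import pickle
T=tool(); im=cams.grab_frame("wrist"); save(im,"w1.png"); print(T.round(3))
M={}
for t in ["sleeve_center","screw_left_grip","screw_right_grip","vial_center","bubble"]:
    for r in cams.recognise("wrist",t)[:3]:
        w=c2w("wrist",r["point"],T); print(t,round(r["confidence"],2),w.round(3),proj("wrist",w,T).round())
E
```

```text
time: 3.05
tcp_pos: [0.4546, -0.2548, 0.2688]
tool_rot: [-0.0, 0.092, 0.996, 0.0]
ft_force: [0.3, 0.1, 0.1]
gripper_width: 0.999
finger_force: 0.0
[[-0.983  0.182 -0.001  0.455]
 [ 0.182  0.983  0.    -0.255]
 [ 0.001  0.    -1.     0.269]
 [ 0.     0.     0.     1.   ]]
sleeve_center 0.97 [ 0.617 -0.084  0.028] [487. 277.]
sleeve_center 0.88 [ 0.348 -0.235  0.035] [320.  63.]
sleeve_center 0.68 [ 0.388 -0.152  0.036] [409.  89.]
screw_left_grip 0.7 [ 0.474 -0.233  0.086] [346. 196.]
screw_right_grip 0.68 [ 0.448 -0.365  0.089] [203. 196.]
screw_right_grip 0.65 [ 0.709 -0.291  0.009] [329. 358.]
vial_center 0.77 [ 0.509 -0.306  0.038] [284. 228.]
```

View pics/w1.png

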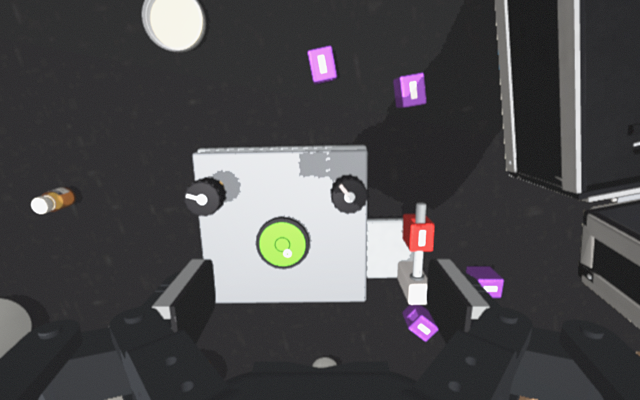

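The wrist view shows the red sleeve at (422,235) on the rod (tip at (421,206)), the knobs at (348,194) and (205,197), and the vial at (283,242) with its bubble at (287,253). The purple blocks at (322,63), (411,90), (488,281) and (421,323) are look-alikes lying loose. The red one on the rod is the one meant, and I'll confirm that in a crop.

```bash
python3 - <<'E'
from h import *
T=tool(); im=cv2.cvtColor(cv2.imread("pics/w1.png"),cv2.COLOR_BGR2RGB)
save(cv2.resize(im[185:315,330:510],None,fx=4,fy=4,interpolation=cv2.INTER_CUBIC),"crop1.png")
P=lambda uv,z: onplane("wrist",uv,z,T)
hsv=cv2.cvtColor(im,cv2.COLOR_RGB2HSV)
g=((hsv[...,0]>30)&(hsv[...,0]<75)&(hsv[...,1]>100)&(hsv[...,2]>80)).astype(np.uint8)
n,l,s,c=cv2.connectedComponentsWithStats(g); i=1+s[1:,4].argmax(); print("green",s[i],c[i],P(c[i],.05))
x,y,w,h=s[i]; cc=np.array([x+w/2,y+h/2]); print("vial c",cc,P(cc,.05))
v=hsv[y:y+h,x:x+w]; b=((v[...,1]<110)&(v[...,2]>180)).astype(np.uint8); n,l,s2,c2=cv2.connectedComponentsWithStats(b)
for k in range(1,n):
    if s2[k,4]>8: print("bub",c2[k]+[x,y],s2[k,4],P(c2[k]+[x,y],.05))
# plate: edges
a=P((366,147),.042);b=P((195,152),.042);c=P((205,302),.042);d=P((366,299),.042)
print("corners",a,b,c,d, (a+b+c+d)/4)
for p,q in((a,b),(d,c)): print(np.degrees(np.arctan2(*(p-q)[:2])))
r=((hsv[...,0]<6)|(hsv[...,0]>174))&(hsv[...,1]>150)&(hsv[...,2]>80); r[:,:330]=0
n,l,s,c=cv2.connectedComponentsWithStats(r.astype(np.uint8)); i=1+s[1:,4].argmax(); print("red",s[i],c[i])
print("rod tip",P((421,204),.067),"back",P((417,270),.067),"line",P((422,238),.072))
E
```

```text
green [ 259  222   47   45 1592] [281.79648241 243.41896985] [ 0.52357473 -0.30657321  0.05      ]Traceback (most recent call last):
  File "<stdin>", line 8, in <module>
ValueError: too many values to unpack (expected 4)
```

View pics/crop1.png

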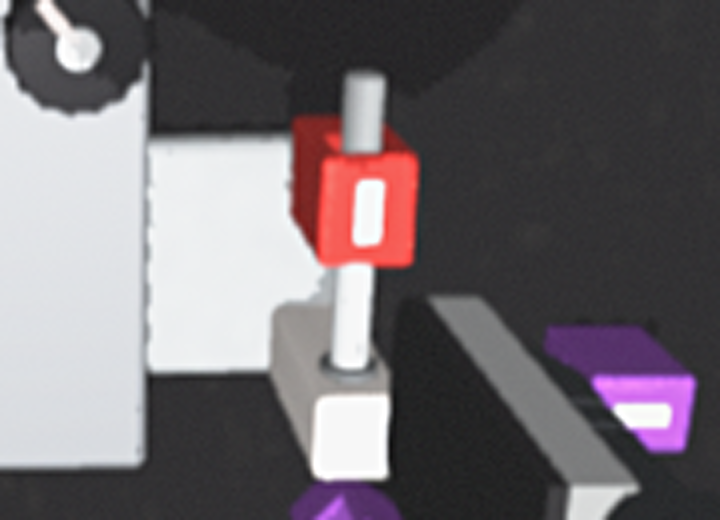

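The crop confirms it: the red block with a white line sits on the steel rod, with its top face at about (422,237.5) and the rod's open end at (421,204).

```bash
cat > vial.py <<'E'
from h import *
def vial(im,T,z=.05):
    hsv=cv2.cvtColor(im,cv2.COLOR_RGB2HSV); P=lambda uv: onplane("wrist",uv,z,T)
    g=((hsv[...,0]>30)&(hsv[...,0]<75)&(hsv[...,1]>100)&(hsv[...,2]>80)).astype(np.uint8)
    n,l,s,c=cv2.connectedComponentsWithStats(g); i=1+s[1:,4].argmax(); x,y,w,h,_=s[i]
    cc=np.array([x+(w-1)/2,y+(h-1)/2]); print("vial",cc,P(cc).round(4))
    v=hsv[y:y+h,x:x+w]; b=((v[...,1]<130)&(v[...,2]>150)).astype(np.uint8)
    b&=cv2.ellipse(np.zeros_like(b),(w//2,h//2),(w//2-2,h//2-2),0,0,360,1,-1)
    n,l,s2,c2=cv2.connectedComponentsWithStats(b); k=1+s2[1:,4].argmax()
    bp=c2[k]+[x,y]; print("bubble",bp,s2[k,4],P(bp).round(4)); return (P(bp)-P(cc))[:2]
E
python3 - <<'E'
from vial import *
np.set_printoptions(suppress=True,precision=4)
T=tool(); im=cv2.cvtColor(cv2.imread("pics/w1.png"),cv2.COLOR_BGR2RGB)
P=lambda uv,z: onplane("wrist",uv,z,T)
print(vial(im,T))
a=P((366,147),.042);b=P((195,152),.042);c=P((205,302),.042);d=P((366,299),.042)
print("corners",a,b,c,d, (a+b+c+d)/4)
for p,q in((a,b),(d,c)): print(np.degrees(np.arctan2(*(p-q)[:2])))
tip=P((421.2,203.7),.067);bk=P((418,276),.067)
print("rod",tip,bk,np.degrees(np.arctan2(*(bk-tip)[[1,0]])),"sleeve top",P((422,237.5),.072))
print("knobL",P((349.5,196.5),.084),"knobR",P((203,198),.084))
E
```

```text
vial [282. 244.] [ 0.5243 -0.3065  0.05  ]
bubble [287.0941 252.8471] 85 [ 0.5355 -0.3032  0.05  ]
[0.0112 0.0033]
corners [ 0.4377 -0.1994  0.042 ] [ 0.4103 -0.3756  0.042 ] [ 0.5821 -0.4123  0.042 ] [ 0.6127 -0.2258  0.042 ] [ 0.5107 -0.3033  0.042 ]
8.844515300347359
9.310433247867278
rod [ 0.5009 -0.1556  0.067 ] [ 0.5805 -0.1677  0.067 ] -8.626929160324865 sleeve top [ 0.5353 -0.1599  0.072 ]
knobL [ 0.4758 -0.2264  0.084 ] knobR [ 0.4517 -0.3646  0.084 ]
```

```bash
python3 -m pendant '[[[0.2,-16,27,30,0,0,-1.2],[0.2,-32,54,65,0,0,-1.2],[0.2,-48,81,100,0,0,-1.2],[0.2,-62,108,135,0,0,-1.2],[0.2,-62,108,139,0,0,-1.2],[0.2,-62,108,139,0,0,-1.2]]]' 40
python3 - <<'E'
from h import *
T=tool(); im=cams.grab_frame("wrist"); save(im,"w2.png"); print(T.round(4))
hsv=cv2.cvtColor(im,cv2.COLOR_RGB2HSV)
r=((hsv[...,0]<6)|(hsv[...,0]>174))&(hsv[...,1]>150)&(hsv[...,2]>80)
n,l,s,c=cv2.connectedComponentsWithStats(r.astype(np.uint8)); i=1+s[1:,4].argmax(); print("red",s[i],c[i])
x,y,w,h,_=s[i]
wl=(hsv[...,1]<70)&(hsv[...,2]>150); wl[:y]=0;wl[y+h:]=0;wl[:,:x]=0;wl[:,x+w:]=0
n,l,s,c=cv2.connectedComponentsWithStats(wl.astype(np.uint8))
for k in range(1,n):
    if s[k,4]>20: print(s[k],c[k],onplane("wrist",c[k],.072,T).round(4))
E
```

```text
time: 3.95
tcp_pos: [0.5348, -0.155, 0.1308]
tool_rot: [-0.001, 0.079, 0.997, 0.0]
ft_force: [-0.8, -1.0, -0.0]
gripper_width: 0.604
finger_force: 0.0
[[-9.874e-01  1.580e-01 -1.200e-03  5.348e-01]
 [ 1.580e-01  9.874e-01  6.000e-04 -1.550e-01]
 [ 1.300e-03  4.000e-04 -1.000e+00  1.308e-01]
 [ 0.000e+00  0.000e+00  0.000e+00  1.000e+00]]
red [ 285  187   39   59 1662] [304.65042118 217.91756919]
[297 187  16  12 186] [304.41397849 192.43548387] [ 0.5149 -0.161   0.072 ]
[299 211  11  26 279] [304.08960573 223.40143369] [ 0.5336 -0.1645  0.072 ]
```

View pics/w2.png

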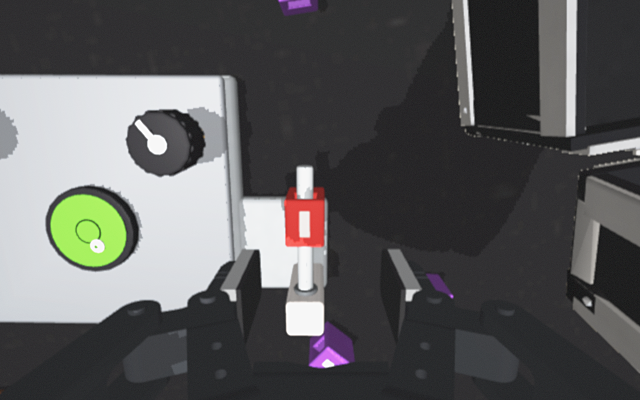

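The sleeve's white line is at (304,223) and the finger centre at about column 321, so I need to shift about 9.5 mm along tool -y.

```bash
python3 -m pendant '[[[0.2,0,-9.5,0,0,0,0],[0.2,0,-9.5,30,0,0,0],[0.2,0,-9.5,30,0,0,0]]]'
python3 - <<'E'
from h import *
T=tool(); im=cams.grab_frame("wrist"); print(T.round(4)[:3,3])
hsv=cv2.cvtColor(im,cv2.COLOR_RGB2HSV)
r=((hsv[...,0]<6)|(hsv[...,0]>174))&(hsv[...,1]>150)&(hsv[...,2]>80)
n,l,s,c=cv2.connectedComponentsWithStats(r.astype(np.uint8)); i=1+s[1:,4].argmax(); print("red",s[i],c[i])
x,y,w,h,_=s[i]
wl=(hsv[...,1]<70)&(hsv[...,2]>150); wl[:y]=0;wl[y+h:]=0;wl[:,:x]=0;wl[:,x+w:]=0
n,l,s,c=cv2.connectedComponentsWithStats(wl.astype(np.uint8))
for k in range(1,n):
    if s[k,4]>20:
        p=onplane("wrist",c[k],.072,T); print(s[k],c[k],p.round(4),((T[:3,:3].T@(p-T[:3,3]))*1000).round(1))
E
```

```text
time: 4.3
tcp_pos: [0.5323, -0.1668, 0.0997]
tool_rot: [-0.001, 0.081, 0.997, 0.0]
ft_force: [-0.9, 0.7, -0.1]
gripper_width: 0.599
finger_force: 0.0
[ 0.5323 -0.1668  0.0997]
red [ 303  199   47   72 2358] [325.54834606 236.60941476]
[317 199  18  16 271] [325.03321033 206.44649446] [ 0.514  -0.1612  0.072 ] [18.9  2.6 27.7]
[319 230  13  30 364] [324.63736264 244.31868132] [ 0.5339 -0.1646  0.072 ] [-1.3  2.4 27.7]
[303 269  28   2  29] [316.03448276 269.96551724] [ 0.5474 -0.1714  0.072 ] [-15.7  -2.1  27.6]
```

```bash
python3 -m pendant '[[[0.2,-1,2.4,20,0,0,0],[0.2,-1,2.4,45,0,0,0],[0.2,-1,2.4,59,0,0,0],[0.2,-1,2.4,59,0,0,0],[-1,-1,2.4,59,0,0,0],[-1,-1,2.4,59,0,0,0],[-1,-1,2.4,59,0,0,0],[-1,-1,2.4,59,0,0,0],[-1,-1,2.4,59,0,0,0],[-1,-1,2.4,59,0,0,0]]]' 35
```

```text
time: 5.35
tcp_pos: [0.536, -0.1644, 0.044]
tool_rot: [0.001, 0.081, 0.997, -0.001]
ft_force: [-1.5, -0.4, 6.3]
gripper_width: 0.276
finger_force: 37.6
```

```bash
python3 -m pendant '[[[-1,0,0,-3,0,0,0],[-1,0,0,-4,0,0,0],[-1,0,0,-4,0,0,0]]]'
```

```text
time: 5.65
tcp_pos: [0.5353, -0.1639, 0.0466]
tool_rot: [0.0, 0.081, 0.997, -0.0]
ft_force: [0.3, 1.1, -0.8]
gripper_width: 0.274
finger_force: 36.8
```

```bash
python3 -m pendant '[[[-1,8,0,0,0,0,0],[-1,18,0,0,0,0,0],[-1,28,0,0,0,0,0],[-1,38,0,0,0,0,0],[-1,48,0,0,0,0,0],[-1,58,0,0,0,0,0],[-1,68,0,0,0,0,0],[-1,78,0,0,0,0,0],[-1,78,0,0,0,0,0]]]'
```

```text
time: 6.55
tcp_pos: [0.4569, -0.1509, 0.0459]
tool_rot: [-0.0, 0.081, 0.997, 0.0]
ft_force: [0.7, -0.3, -0.5]
gripper_width: 0.276
finger_force: 36.8
```

```bash
python3 - <<'E'
from h import *
T=tool(); print(T.round(4)[:3,3]); a=cams.grab_frame("wrist"); b=cams.grab_frame("scene")
save(np.hstack([a[100:400,120:520],cv2.resize(b[120:270,180:380],(400,300))]),"after_pull.png")
E
```

```text
[ 0.4569 -0.1509  0.0459]
```

View pics/after_pull.png

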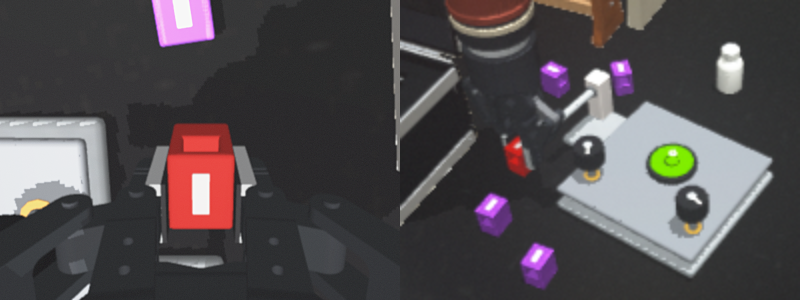

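The sleeve is off the rod and upright in the pads (crop, around (200,190)), so I'll lower it to the worktop.

```bash
python3 -m pendant '[[[-1,0,0,15,0,0,0],[-1,0,0,28,0,0,0],[-1,0,0,34,0,0,0],[-1,0,0,37,0,0,0],[-1,0,0,38,0,0,0],[-1,0,0,38,0,0,0],[-1,0,0,38,0,0,0]]]'
```

```text
time: 7.35
tcp_pos: [0.4582, -0.1513, 0.0082]
tool_rot: [-0.0, 0.081, 0.997, 0.0]
ft_force: [-0.5, -0.3, 1.0]
gripper_width: 0.273
finger_force: 36.9
```

```bash
python3 -m pendant '[[[-1,0,0,1,0,0,0],[-1,0,0,2,0,0,0],[-1,0,0,2,0,0,0]]]'
```

```text
time: 7.65
tcp_pos: [0.4583, -0.1513, 0.0081]
tool_rot: [-0.0, 0.08, 0.997, -0.0]
ft_force: [-10.5, 6.0, 21.8]
gripper_width: 0.277
finger_force: 39.8
```

```bash
python3 -m pendant '[[[-1,0,0,-2,0,0,0],[-1,0,0,-2,0,0,0],[-0.2,0,0,-2,0,0,0],[0.1,0,0,-2,0,0,0],[0.1,0,0,-2,0,0,0],[0.1,0,0,-2,0,0,0],[0.1,0,0,-15,0,0,0],[0.1,0,0,-45,0,0,0],[0.1,0,0,-85,0,0,0],[0.1,0,0,-130,0,0,0],[0.1,-10,-24,-150,0,0,0],[0.1,-20,-48,-150,0,0,0],[0.1,-30,-71,-150,0,0,0],[0.1,-30,-71,-150,0,0,0],[0.1,-30,-71,-150,0,0,0]]]'
python3 - <<'E'
from vial import *
T=tool(); im=cams.grab_frame("wrist"); save(im,"w4.png"); print(T.round(4)[:3,3])
d=vial(im,T); print(d*1000)
E
```

```text
time: 9.15
tcp_pos: [0.4762, -0.2263, 0.1568]
tool_rot: [-0.0, 0.081, 0.997, 0.0]
ft_force: [-0.8, 0.0, -0.8]
gripper_width: 0.546
finger_force: 0.0
[ 0.4762 -0.2263  0.1568]
vial [217.  270.5] [ 0.5171 -0.3133  0.05  ]
bubble [231.8 288.4] 5 [ 0.5339 -0.3056  0.05  ]
[16.75161964  7.72929191]
```

View pics/w4.png

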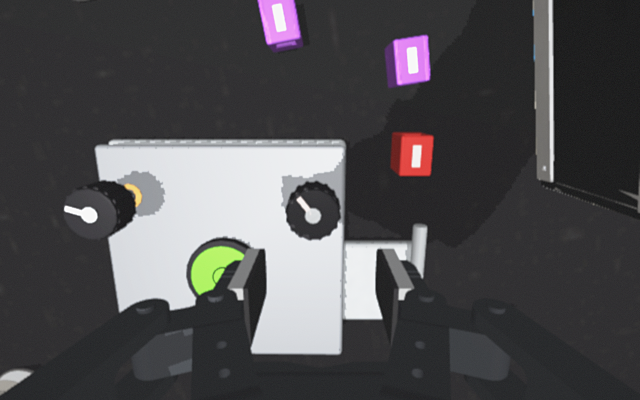

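The sleeve stands upright at (412,155), clear of the stage, and the left knob's hub is at (313,214).

```bash
python3 - <<'E'
from h import *
T=tool(); 
for uv in [(313,214),(89.5,215)]:
    p=onplane("wrist",uv,.087,T); print(p.round(4),(T[:3,:3].T@(p-T[:3,3])*1000).round(1))
a=onplane("wrist",(203,198),.087,np.block([[np.array([[-.983,.182,-.001],[.182,.983,0],[.001,0,-1]]),np.array([[.4546],[-.2548],[.2688]])],[np.array([[0,0,0,1.]])]]));print(a)
print(manip.sense()["joint_pos"].round(3))
E
```

```text
[ 0.4734 -0.2298  0.087 ] [ 2.1 -4.4 69.7]
[ 0.4513 -0.3678  0.087 ] [   1.7 -144.2   69.6]
[ 0.45018433 -0.36648048  0.087     ]
[-0.691 -0.12  -0.261  1.43   0.    -0.53 ]
```

```bash
python3 -m pendant '[[[0.1,2,-4,30,0,0,0],[0.1,2,-4,65,0,0,0],[0.1,2,-4,90,0,0,0],[0.1,2,-4,98,0,0,0],[0.1,2,-4,98,0,0,0],[-1,2,-4,98,0,0,0],[-1,2,-4,98,0,0,0],[-1,2,-4,98,0,0,0],[-1,2,-4,98,0,0,0],[-1,2,-4,98,0,0,0]]]' 30
```

```text
time: 10.2
tcp_pos: [0.4742, -0.2309, 0.0601]
tool_rot: [0.001, 0.081, 0.997, -0.001]
ft_force: [-3.6, -2.4, 4.3]
gripper_width: 0.385
finger_force: 31.7
```

```bash
python3 -m pendant '[[[-1,0,0,0,0,0,8],[-1,0,0,0,0,0,16],[-1,0,0,0,0,0,24],[-1,0,0,0,0,0,32],[-1,0,0,0,0,0,39],[-1,0,0,0,0,0,43],[-1,0,0,0,0,0,43],[-1,0,0,0,0,0,43]]]'
```

```text
time: 11.0
tcp_pos: [0.4741, -0.2311, 0.0601]
tool_rot: [0.001, 0.441, 0.898, -0.001]
ft_force: [-5.3, -4.4, 4.6]
gripper_width: 0.389
finger_force: 31.9
```

```bash
python3 -m pendant '[[[0,0,0,0,0,0,0],[0.1,0,0,0,0,0,0],[0.1,0,0,0,0,0,0],[0.1,0,0,0,0,0,0],[0.1,0,0,-30,0,0,0],[0.1,0,0,-75,0,0,-8],[0.1,0,0,-110,0,0,-16],[0.1,-25,-28,-130,0,0,-24],[0.1,-50,-56,-140,0,0,-32],[0.1,-75,-82,-140,0,0,-40],[0.1,-93,-102,-140,0,0,-43],[0.1,-93,-102,-140,0,0,-43],[0.1,-93,-102,-140,0,0,-43]]]'
python3 - <<'E'
from vial import *
T=tool(); im=cams.grab_frame("wrist"); save(im,"w5.png"); print(T.round(4)[:3,3])
d=vial(im,T)
for r in cams.recognise("wrist","screw_right_grip")[:2]:
    w=c2w("wrist",r["point"],T); print(round(r["confidence"],2),w.round(3),proj("wrist",w,T).round())
E
```

```text
time: 12.3
tcp_pos: [0.4499, -0.3657, 0.198]
tool_rot: [-0.0, 0.081, 0.997, 0.0]
ft_force: [0.1, 1.4, 0.1]
gripper_width: 0.545
finger_force: 0.0
[ 0.4499 -0.3657  0.198 ]
vial [395.5 254.5] [ 0.5192 -0.3097  0.05  ]
bubble [391.70967742 251.09677419] 31 [ 0.5154 -0.3126  0.05  ]
0.82 [ 0.448 -0.369  0.086] [315. 198.]
0.48 [ 0.49  -0.309  0.038] [390. 219.]
```

View pics/w5.png

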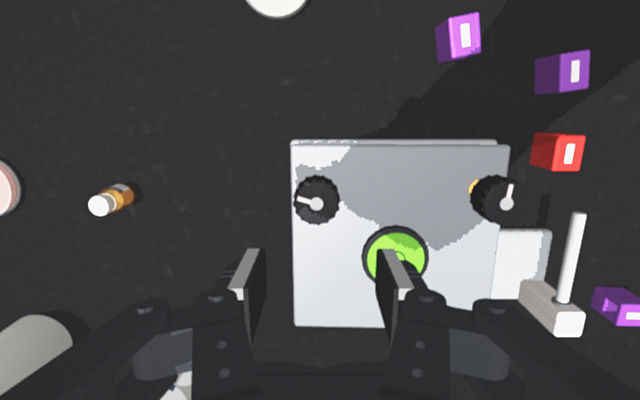

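Left knob turned (its pointer has moved); the right knob's hub is at (316,203), and the finger hides the vial centre, so I'll turn the right one by the computed amount and look again.

```bash
python3 - <<'E'
from h import *
T=tool(); 
p=onplane("wrist",(316.5,203.5),.087,T); print(p.round(4),(T[:3,:3].T@(p-T[:3,3])*1000).round(1))
E
```

```text
[ 0.4523 -0.3679  0.087 ] [ -2.4  -2.7 111.2]
```

```bash
python3 -m pendant '[[[0.1,-2,-2,45,0,0,0],[0.1,-2,-2,90,0,0,0],[0.1,-2,-2,125,0,0,0],[0.1,-2,-2,138,0,0,0],[0.1,-2,-2,138,0,0,0],[-1,-2,-2,138,0,0,0],[-1,-2,-2,138,0,0,0],[-1,-2,-2,138,0,0,0],[-1,-2,-2,138,0,0,0],[-1,-2,-2,138,0,0,0]]]' 30
```

```text
time: 13.4
tcp_pos: [0.4524, -0.3693, 0.0622]
tool_rot: [0.001, 0.081, 0.997, -0.001]
ft_force: [-2.6, -1.1, 7.5]
gripper_width: 0.388
finger_force: 32.3
```

```bash
python3 -m pendant '[[[-1,0,0,0,0,0,8],[-1,0,0,0,0,0,16],[-1,0,0,0,0,0,24],[-1,0,0,0,0,0,32],[-1,0,0,0,0,0,40],[-1,0,0,0,0,0,48],[-1,0,0,0,0,0,56],[-1,0,0,0,0,0,64],[-1,0,0,0,0,0,72],[-1,0,0,0,0,0,77],[-1,0,0,0,0,0,77],[-1,0,0,0,0,0,77]]]'
```

```text
time: 14.6
tcp_pos: [0.4512, -0.3704, 0.0623]
tool_rot: [0.001, 0.684, 0.729, -0.002]
ft_force: [-8.3, -5.0, 6.5]
gripper_width: 0.388
finger_force: 32.5
```

```bash
python3 -m pendant '[[[0,0,0,0,0,0,77],[0.1,0,0,0,0,0,0],[0.1,0,0,0,0,0,0]]]' 2>&1 | head -0; echo skip
```

```text
skip
```

That last call was a slip: I sent a move with a stray 77° turn in its first row, with its output discarded. It probably turned the right knob by a few degrees before the jaws let go. I'll check the state, then measure the bubble rather than rely on the computed turn.

```bash
python3 -c "
from station import manip
s=manip.sense();print({k:s[k] for k in ['time','tcp_pos','tool_rot','ft_force','gripper_width','finger_force']})"
```

```text
{'time': 14.9, 'tcp_pos': array([ 0.45206779, -0.36820924,  0.06088755]), 'tool_rot': array([4.10056465e-04, 6.82297429e-01, 7.31074547e-01, 2.37012322e-04]), 'ft_force': array([-1.09439226, -0.56837545, -0.16243561]), 'gripper_width': 0.5490193874349223, 'finger_force': 0.0}
```

The jaws are open and clear of the knob. Next I'll rise to a viewing pose over the vial.

```bash
python3 -m pendant '[[[0.1,0,0,-20,0,0,0],[0.1,0,0,-55,0,0,0],[0.1,0,0,-95,0,0,-8],[0.1,10,0,-130,0,0,-16],[0.1,30,5,-160,0,0,-24],[0.1,45,10,-175,0,0,-32],[0.1,59,14,-180,0,0,-40],[0.1,59,14,-180,0,0,-48],[0.1,59,14,-180,0,0,-56],[0.1,59,14,-180,0,0,-64],[0.1,59,14,-180,0,0,-72],[0.1,59,14,-180,0,0,-77],[0.1,59,14,-180,0,0,-77],[0.1,59,14,-180,0,0,-77]]]'
python3 - <<'E'
from vial import *
T=tool(); im=cams.grab_frame("wrist"); print(T.round(4)[:3,3])
d=vial(im,T)*1000; print("stage",d[0]*.987-d[1]*.16,d[0]*.16+d[1]*.987)
x,y=proj("wrist",[.52,-.307,.05],T).astype(int)
save(cv2.resize(im[y-50:y+50,x-60:x+60],None,fx=5,fy=5,interpolation=cv2.INTER_CUBIC),"v6.png"); print(x,y)
E
```

```text
time: 16.3
tcp_pos: [0.4619, -0.3082, 0.2405]
tool_rot: [0.0, 0.082, 0.997, 0.0]
ft_force: [0.5, 0.1, -0.2]
gripper_width: 0.553
finger_force: 0.0
[ 0.4619 -0.3082  0.2405]
vial [329.  239.5] [ 0.5241 -0.3098  0.05  ]
bubble [329.03061224 239.76530612] 98 [ 0.5244 -0.3098  0.05  ]
stage 0.283504803335076 0.030709943797739614
331 235
```

View pics/v6.png

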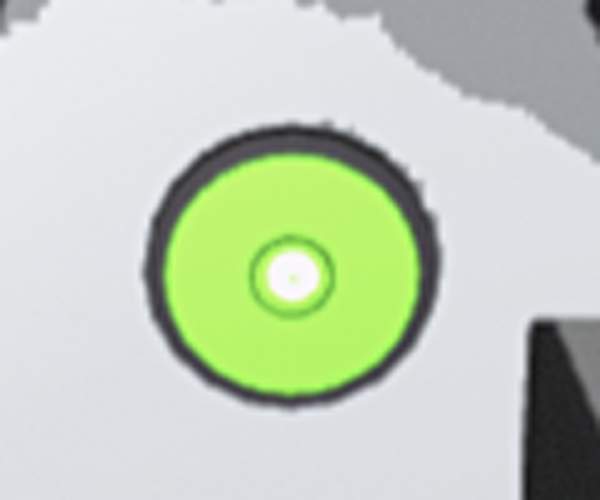

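The bubble sits at the centre of the ring, at (292,276) in the crop, about 0.3 mm off. I'll confirm it is at rest and then hand in.

```bash
python3 -m pendant '[[[0.1,0,0,-10,0,0,0],[0.1,0,0,-10,0,0,0],[0.1,0,0,-10,0,0,0],[0.1,0,0,-10,0,0,0],[0.1,0,0,-10,0,0,0],[0.1,0,0,-10,0,0,0]]]' | head -2
python3 - <<'E'
from vial import *
T=tool(); im=cams.grab_frame("wrist"); d=vial(im,T)*1000; print(d)
if np.hypot(*d)<2: print(manip.sign_off())
E
```

```text
time: 16.95
tcp_pos: [0.4618, -0.3083, 0.2501]
vial [328.5 236.5] [ 0.5242 -0.3099  0.05  ]
bubble [328.67032967 236.53846154] 91 [ 0.5243 -0.3097  0.05  ]
[0.06995366 0.16606478]
the job is handed in; nothing more can be done
None
```

The job is handed in after about 17 s: the red sleeve stands upright on the worktop clear of the stage, the bubble rests about 0.2 mm from the centre of the ring, and the bystanders were not touched; one mistyped move at the right knob (a stray turn while the jaws were opening) did no harm.

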